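# Lock the wallet glue press with its linch pin

### The job

Lock the glue press: pick up the linch pin (the one with the sprung ring), push it from the robot's side through the cross hole in the press's post until its shoulder is fully home against the post, then flip the ring forward over the post and press it down until it snaps over the pin's end and stays there. The hole is not exactly where the press's pose says, so feel for it; push gently, never with more than about 20 N, let go at the end, and leave everything else on the bench where it is.

Things in the scene. Friction and masses are not known exactly. Their poses are not given: they have to be found in the camera images.
- linch_pin: steel linch pin, 170 g, lying ring up on its rest. Origin on the shank's axis at the shoulder (30 mm above the bench at first); x along the shank to the tip, z up. Shank 12 x 12 mm square, with a half-round nose, 6 mm radius about the y line at x = 40: tip at x = 46, tapering in z only. Head: cross block x -12 to 0, 36 mm wide, 12 high. The ring's pivot runs along y through x = -6, z = 0
- pin_grip (a point): place to grip the linch pin from above: in its upright grip tab behind the head, 26 mm long (pin x = -38 to -12), 12 mm thick (pin y), from pin z = -6 to +14; this point is at pin x = -25, z = +4
- ring (a joint): angle of the pin's ring on its pivot: 0 open (as at the start: leaning forward, 0.9 rad up from the shank), growing as it closes forward and down; 0.9 level with the shank, stop at 1.1. A weak spring (0.05 N m) throws it open unless snapped under the nose. Passing the nose, about 0.76 to 1.0, it stretches and takes up to about 12 N at its tab; snapped, it rests near 1.03
- bow: the ring itself, a hoop of dark 5 mm steel bar, inside 42 mm wide, its outer bar 51.5 mm from the pivot, ending in a thumb tab. Origin on the pivot axis, x out towards the thumb tab, z the side that faces up when closed (the side to push)
- ring_tab (a point): middle of the pushing face of the ring's thumb tab, a steel flat 16 mm long (52 to 68 mm from the pivot), 18 wide and 4 thick; this point is 60 mm from the pivot. The pin's nose reaches 52 mm from the pivot, so a fingertip that presses the tab down past the nose must keep to the tab's outer part
- pin_rest: the linch pin's rest, fixed: a wooden block 48 x 50 x 24 mm under the shank and cross block; the grip tab stands out beyond it. Origin under its middle
- press: glue press, fixed: base board 120 x 170 x 15 mm, two stacks of black wallets, dark pressure board 104 x 160 with top at z = 52, on it a washer block 34 x 34 with top at z = 66, in the middle a square steel post 28 x 28 with top at z = 93 mm. Origin under the middle of the base; x points away from the robot, z up. With the pin home its shoulder touches the post's near face, x = -14 mm
- hole (a point): nominal middle of the mouth of the cross hole, 14 mm wide and 13.6 high, in the post's near face (press x = -14, y = 0, z = 76 mm); the hole runs through along press x. The post is bolted tight in a slotted foot: it, with the hole in the middle of its width, may stand up to 8 mm to either side (press y) of this point, which does not show that; its height is true
- plain_pin: a bystander: plain round pin, 12 mm thick, 60 long, with a 24 mm cross head but no ring. Origin on its axis under the head
- wallets: a bystander: a stack of four black wallets, 110 x 90 x 48 mm
- glue_bottle: a bystander: amber glue bottle with a cap, 52 mm thick, 140 tall
- tin: a bystander: round tin, 90 mm across, 55 tall
- rivet_cup: a bystander: white cup, 72 mm across, 50 tall
- mallet: a bystander: small hammer lying down
- awl: a bystander: awl with a handle, 150 mm long, lying down

How it is judged:
By the outcome, as a careful person would: the job done as asked, in the order asked, and still so for the second after the job is handed in, with the robot touching nothing.
It also fails if it takes over 72 s, if anything falls off the work surface, if the arm or the gripper's body presses on something with over 40 N, if the wrist force passes 120 N, or if a joint passes its speed limit or range.

### The arm

A 6-joint arm with a two-finger parallel gripper is mounted at the origin on the work surface. World frame = base frame: x ahead of the robot, y to its left, z up, the work surface at z = 0. Lengths are in m, angles in degrees, forces in N, time in s.
With the tool pointing down it reaches from about 0.35 to 0.875 m from the base axis. Payload 4.2 kg.
Tool frame: the origin (TCP) lies at the very end of the fingers, on their centre line; the grasp point (between the pads) lies 19 mm behind it (bot.grip_depth is the distance from the TCP to the grasp point, in m); z points along the fingers, y is the line along which they close (so a half turn about z gives the same grasp; the last joint's range is limited). The gripper opens to 87 mm and grips with 3 to 60 N. Pads are 19 mm wide; open, the fingers measure 117 mm over their backs; the gripper's body (75 mm by 190 mm) begins 51 mm behind the grasp point.
Start: joints at [81.624, 22.042, 0.453, 0, -68.411, -14.817], TCP at [0.246, 0.574, 0.223] pointing down, gripper open.
Joint ranges: [-179.83, 179.83], [-69.29, 118.12], [-61.27, 80.66], [-181.25, 117.63], [-171.15, -9.14], [-177.46, 177.46]. Speed limits (degrees/s): [159.86, 159.86, 180, 180, 180, 180].

### API

Orientations are given as [roll, pitch, yaw] about the fixed x, y, z axes, in that order (R = Rz(yaw) Ry(pitch) Rx(roll)).
In Python, from rig import bot gives the robot as it stands.
- The arm moves only by the tool arm_command, never from a script. Its argument "rows" is a list that holds one entry, the list of rows, each a list of 5 numbers: the shift along the world's x, y, z in m, then the turn about the world's z in degrees, then the closure, from 0 (fully open) to 1 (shut). A call has 1 to 8 rows; each row is the pose to reach, as a shift and turn from the pose commanded when the call began; what a row does not reach only later rows make up. A row lasts 1/10 s, in which the tool goes at most 50 mm and 8.59 degrees, less where a joint would pass 70% of its speed; a pose out of reach is approached as far as the arm can. A call with a gripper value outside its range is refused whole. The fingers move at their own pace and stop on an object; "grip_force" is the grip in N (left out, the last holds). Time passes only in rows, so rows that repeat a pose let the fingers close. It gives the time, the measured TCP pose, the force, the opening and the grip force at its end, in the units of the state.
- bot.sense(): the state, without advancing time (a new reading comes with each control period).
- bot.read_camera(name): name is "scene" or "top" or "wrist"; returns (picture, depth): 480x640x3 uint8, red, green, blue; 480x640 float32, m along the optical axis (not along the pixel's ray), 0 where there is no reading.
- bot.camera_info(name): a dict with "camera_matrix" (3x3 intrinsics, pixels), "distortion" ([k1, k2, p1, p2, k3] as OpenCV has them; the pictures are not rectified), "xyz" and "attitude" of the camera in the world; the wrist camera has in their place "hand_eye" (4x4, takes a point from camera to tool coordinates, whose origin is the TCP and whose axes are the flange's). Camera axes: x right, y up, looking along -z (the intrinsics and any distortion apply to the point x, -y, -z); pixel columns grow to the right and rows downward; lengths in m; the calibration is good to about 2 mm. A picture is of the moment at which its call begins: read the wrist's pose just before it. camera_info takes no time and is no camera call.
- bot.sign_off(): hands the job in; it is judged then, once.
The state is a dict: "time_s": time; "qpos": joint angles; "joint_velocities": joint speeds; "joint_torque": joint torques, N m; "ee_pos": TCP position; "tool_rot": TCP orientation; "contact_force": force on the tool from outside, world axes, zero at the start; "moment": the same for the moment, N m; "finger_gap": finger opening in m; "finger_force": force on a finger pad.
Only numpy, scipy, OpenCV 4.12 (cv2) and the standard library are available. Lean on these libraries where they do the work, as an engineer would, in place of code of your own. Each camera call takes 0.05 s, during which the arm holds its last target. There are 200 camera calls.

## Working session

There is one attempt and no reset: what is moved stays moved. The work goes in short steps, Python scripts to look and compute and a tool call to move; the robot and the scene stay as the last step left them, time stands still between calls to the robot, and variables do not carry over. Pictures are saved under pics/ and viewed, at most 10 in all, crops included, and the job is handed in when it is done.

Besides the shell and the picture viewer there is one more tool, called after "Request:" by a JSON object that holds its "api" and its "payload". arm_command: Moves the arm, as the interface text tells. Its arguments: {"type":"object","properties":{"rows":{"type":"array"},"grip_force":{"type":"number"}},"required":["rows"]}

```bash
mkdir -p pics
cat > h.py <<'E'
import numpy as np, cv2
from scipy.spatial.transform import Rotation as R
from rig import bot
def rot(a): return R.from_euler('xyz',a,degrees=True).as_matrix()
def cam(name):
    s=bot.sense(); im,d=bot.read_camera(name); ci=bot.camera_info(name)
    if name=='wrist':
        H=np.array(ci['hand_eye']); T=np.eye(4); T[:3,:3]=rot(s['tool_rot']); T[:3,3]=s['ee_pos']; M=T@H
    else:
        M=np.eye(4); M[:3,:3]=rot(ci['attitude']); M[:3,3]=ci['xyz']
    return im,d,np.array(ci['camera_matrix']),np.array(ci['distortion'],float),M
def cloud(d,K,D,M):
    v,u=np.mgrid[0:480,0:640]
    p=cv2.undistortPoints(np.stack([u,v],-1).reshape(-1,1,2).astype(np.float64),K,D).reshape(480,640,2)
    P=np.stack([p[...,0]*d,-p[...,1]*d,-d],-1)
    W=P@M[:3,:3].T+M[:3,3]; W[d==0]=np.nan
    return W
def save(n,im): cv2.imwrite('pics/'+n,im[...,::-1])
E
python3 - <<'E'
from h import *
print(bot.sense()); print(bot.camera_info('top')); print(bot.camera_info('wrist'))
for n in ['scene','top']:
    im,d,K,D,M=cam(n); save(n+'.png',im); np.save(n+'.npy',cloud(d,K,D,M));
E
```

```text
{'time_s': 0.0, 'qpos': array([ 8.16235561e+01,  2.20895939e+01,  3.79589085e-01, -2.99468335e-02,
       -6.84120529e+01, -1.48171300e+01]), 'joint_velocities': array([-0.01671682, -0.04753329, -0.05440143,  0.00102926, -0.02072399,
       -0.06361805]), 'joint_torque': array([-1.50693926e-03, -3.90664351e+01,  1.87399668e+01,  4.21975538e+00,
        1.09705448e-02, -1.92356288e-04]), 'ee_pos': array([0.24588268, 0.57393444, 0.22146813]), 'tool_rot': array([ 1.79874883e+02, -4.31761432e-03, -2.32046171e+01]), 'contact_force': array([ 0.52375301, -0.00255413,  0.53054576]), 'moment': array([0.00534499, 0.03127839, 0.02449885]), 'finger_force': 0.0, 'finger_gap': 0.08703960629320946}
{'camera_matrix': array([[451.05326052,   0.        , 323.29165116],
       [  0.        , 451.05326052, 249.39265271],
       [  0.        ,   0.        ,   1.        ]]), 'distortion': array([0.00018493, 0.        , 0.        , 0.        , 0.        ]), 'xyz': array([ 0.41247575, -0.03365196,  0.94644778]), 'attitude': array([ 11.13393055,  -1.0670028 , -91.28982123])}
{'camera_matrix': array([[389.5611667 ,   0.        , 313.93794903],
       [  0.        , 389.5611667 , 238.26502478],
       [  0.        ,   0.        ,   1.        ]]), 'distortion': array([-0.05875958,  0.        ,  0.        ,  0.        ,  0.        ]), 'hand_eye': array([[-1.33425291e-03,  9.66920702e-01,  2.55073668e-01,
         6.96328988e-02],
       [ 9.99999067e-01,  1.21519127e-03,  6.24361085e-04,
         4.31301171e-06],
       [ 2.93744364e-04,  2.55074263e-01, -9.66921421e-01,
        -1.62193715e-01],
       [ 0.00000000e+00,  0.00000000e+00,  0.00000000e+00,
         1.00000000e+00]])}
```

View pics/top.png

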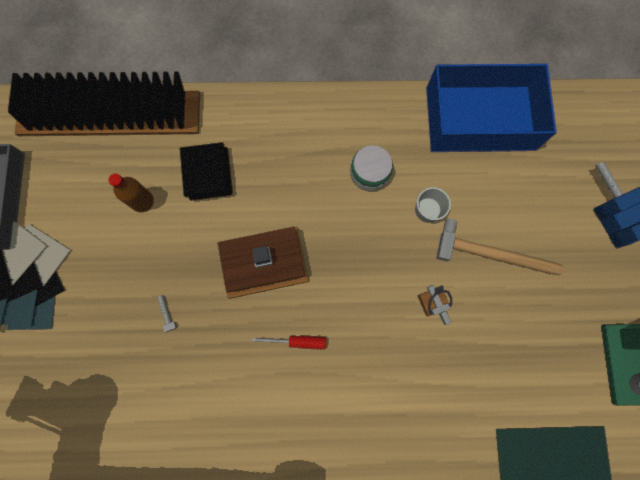

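View pics/scene.png

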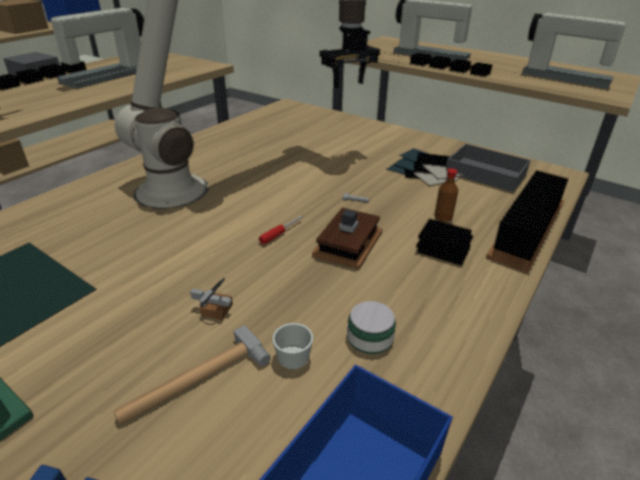

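The top view shows the linch pin at about (437,303) with its grip tab toward (446,318) and its nose toward (431,289). The press is at (262,262), with the post top near (262,251). The plain pin at (166,313) is the decoy.

Run:
```python
from h import *
W=np.load('top.npy')
np.set_printoptions(precision=4,suppress=True)
for n,(u,v) in dict(tab=(446,318),head=(439,306),nose=(431,289),post=(262,250),bench=(380,320)).items(): print(n,W[v,u])
# press: pressure-board points
def rect(mask,n):
    P=W[mask]; r=cv2.minAreaRect((P[:,:2]*1000).astype(np.float32)); print(n,len(P),'med z',np.median(P[:,2]),r)
sub=np.zeros((480,640),bool); sub[215:310,205:320]=1
rect(sub&(abs(W[...,2]-.052)<.006),'board')
rect(sub&(abs(W[...,2]-.093)<.008),'post')
sub[:]=0; sub[280:330,415:460]=1
for lo,hi in [(.015,.027),(.03,.05),(.05,.1)]:
    m=sub&(W[...,2]>lo)&(W[...,2]<hi)
    if m.sum()>4: rect(m,(lo,hi))
```

```text
tab [ 0.446  -0.2955  0.044 ]
head [ 0.4706 -0.2859  0.0344]
nose [ 0.5055 -0.2724  0.033 ]
post [0.5817 0.0649 0.0899]
bench [ 0.4466 -0.1705 -0.003 ]
board 3718 med z 0.05066849290497927 ((572.57958984375, 72.53400421142578), (104.72494506835938, 160.1540985107422), 10.899274826049805)
post 219 med z 0.09132665033350407 ((573.2940063476562, 67.94973754882812), (28.090831756591797, 28.223468780517578), 10.985544204711914)
(0.015, 0.027) 267 med z 0.022948540309459475 ((477.7685546875, -278.93145751953125), (66.55964660644531, 57.10152816772461), 61.61049270629883)
(0.03, 0.05) 370 med z 0.035364340882192646 ((473.848388671875, -286.02606201171875), (49.95466613769531, 75.55768585205078), 81.44267272949219)
(0.05, 0.1) 132 med z 0.07055222581109871 ((491.2102966308594, -278.18902587890625), (29.060333251953125, 49.738494873046875), 23.491056442260742)
```

Request:
{"api": "arm_command", "payload": {"rows": [[[0.2, -0.33, 0.0, 44, 0], [0.2, -0.33, 0.0, 44, 0], [0.2, -0.33, 0.0, 44, 0], [0.2, -0.33, 0.0, 44, 0], [0.2, -0.33, 0.0, 44, 0], [0.2, -0.33, 0.0, 44, 0], [0.2, -0.33, 0.0, 44, 0], [0.2, -0.33, 0.0, 44, 0]]]}}

```text
time_s: 0.9
ee_pos: [0.4466, 0.242, 0.2224]
tool_rot: [180.0, 0.0, 20.8]
contact_force: [0.3, 0.6, 0.4]
finger_gap: 0.0869
finger_force: 0.0
```

Request:
{"api": "arm_command", "payload": {"rows": [[[0.007, -0.39, 0.0, 0, 0], [0.007, -0.39, 0.0, 0, 0], [0.007, -0.39, 0.0, 0, 0], [0.007, -0.39, 0.0, 0, 0], [0.007, -0.39, 0.0, 0, 0], [0.007, -0.39, 0.0, 0, 0], [0.007, -0.39, 0.0, 0, 0], [0.007, -0.39, 0.0, 0, 0]]]}}

```text
time_s: 1.7
ee_pos: [0.4524, -0.1479, 0.2224]
tool_rot: [-180.0, 0.0, 20.7]
contact_force: [1.5, 0.6, -0.2]
finger_gap: 0.087
finger_force: 0.0
```

Request:
{"api": "arm_command", "payload": {"rows": [[[0, -0.05, -0.04, 0, 0], [0, -0.1, -0.08, 0, 0], [0, -0.147, -0.1, 0, 0], [0, -0.147, -0.1, 0, 0], [0, -0.147, -0.1, 0, 0]]]}}

```text
time_s: 2.2
ee_pos: [0.451, -0.2945, 0.1194]
tool_rot: [-179.8, 0.3, 20.5]
contact_force: [-0.2, 0.2, 0.0]
finger_gap: 0.0869
finger_force: 0.0
```

Run:
```python
from h import *
np.set_printoptions(precision=4,suppress=True)
s=bot.sense();print(s['time_s'],s['ee_pos'],s['tool_rot'],s['contact_force'])
im,d,K,D,M=cam('wrist'); save('w1.png',im); W=cloud(d,K,D,M); np.save('w1.npy',W)
print(np.nanmin(W[...,2]),np.nanmax(W[...,2]))
m=(W[...,2]>.030)&(W[...,2]<.050)&(abs(W[...,0]-.475)<.07)&(abs(W[...,1]+.285)<.05)
print(m.sum())
```

```text
2.2 [ 0.451  -0.2945  0.1194] [-179.7811    0.2738   20.5378] [-0.2054  0.1916  0.0048]
-0.004076915263100445 0.2416229916650536
3105
```

View pics/w1.png

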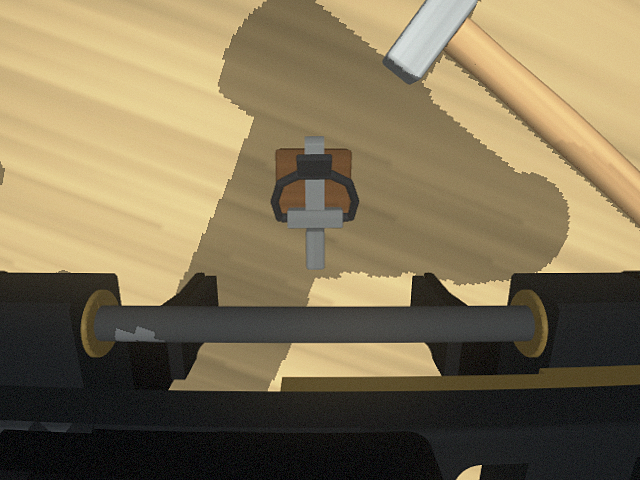

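The wrist picture shows the linch pin upright in view: grip tab at (315,229–268), cross block at (315,218), nose at (314,138). It is already almost parallel to the tool's x.

Run:
```python
from h import *
np.set_printoptions(precision=4,suppress=True)
W=np.load('w1.npy'); ee=np.array([.4510,-.2945]); yaw=np.radians(20.54)
sub=np.zeros((480,640),bool)
def pr(n,u0,u1,v0,v1,zlo,zhi):
    sub[:]=0; sub[v0:v1,u0:u1]=1; P=W[sub&(W[...,2]>zlo)&(W[...,2]<zhi)]
    r=cv2.minAreaRect((P[:,:2]*1000).astype(np.float32)); print(n,len(P),np.median(P[:,2]),r)
pr('tab',295,335,228,275,.036,.055)
pr('cross',280,350,205,232,.030,.042)
pr('shank',295,335,180,206,.030,.042)
pr('nose',295,335,135,153,.015,.042)
pr('bench',200,260,280,300,-.02,.02)
for v in (138,145,190,200,218,235,250,262): print(v,W[v,315])
```

```text
tab 743 0.0438398812959791 ((448.68621826171875, -292.4201965332031), (26.001829147338867, 16.795700073242188), 21.195072174072266)
cross 1349 0.03596626181859819 ((468.3045654296875, -288.1141052246094), (16.705839157104492, 45.42129898071289), 18.523944854736328)
shank 490 0.03615850900159802 ((483.09796142578125, -282.14141845703125), (16.27120590209961, 11.48791790008545), 20.69550323486328)
nose 416 0.03529628741591963 ((511.0979309082031, -272.0499572753906), (10.192289352416992, 25.42740821838379), 20.60783576965332)
bench 849 0.00012419006943198418 ((386.67803955078125, -255.0406951904297), (16.983779907226562, 33.48609924316406), 21.043882369995117)
138 [ 0.5148 -0.271   0.0332]
145 [ 0.5109 -0.2724  0.0357]
190 [ 0.4849 -0.2822  0.0355]
200 [ 0.4788 -0.2844  0.0352]
218 [ 0.468  -0.2885  0.0362]
235 [ 0.4592 -0.2918  0.0432]
250 [ 0.4503 -0.2951  0.0446]
262 [ 0.4425 -0.298   0.0438]
```

Request:
{"api": "arm_command", "payload": {"rows": [[[-0.002, -0.0005, -0.05, 0, 0], [-0.002, -0.0005, -0.08, 0, 0], [-0.002, -0.0005, -0.102, 0, 0], [-0.002, -0.0005, -0.102, 0, 0], [-0.002, -0.0005, -0.102, 0, 0]]]}}

```text
time_s: 2.75
ee_pos: [0.452, -0.2925, 0.0216]
tool_rot: [179.9, -0.0, 20.9]
contact_force: [1.1, 0.4, 1.7]
finger_gap: 0.087
finger_force: 0.0
```

Request:
{"api": "arm_command", "payload": {"rows": [[[-0.003, -0.0025, -0.006, 0, 0], [-0.003, -0.0025, -0.006, 0, 0], [-0.003, -0.0025, -0.006, 0, 0.5], [-0.003, -0.0025, -0.006, 0, 1], [-0.003, -0.0025, -0.006, 0, 1], [-0.003, -0.0025, -0.006, 0, 1], [-0.003, -0.0025, -0.006, 0, 1], [-0.003, -0.0025, -0.006, 0, 1]]], "grip_force": 40}}

```text
time_s: 3.55
ee_pos: [0.4481, -0.2955, 0.0145]
tool_rot: [-180.0, 0.0, 20.8]
contact_force: [-0.1, -0.8, -1.2]
finger_gap: 0.0466
finger_force: 0.0
```

Request:
{"api": "arm_command", "payload": {"rows": [[[0, 0, 0, 0, 1], [0, 0, 0, 0, 1], [0, 0, 0, 0, 1], [0, 0, 0, 0, 1], [0, 0, 0, 0, 1], [0, 0, 0, 0, 1]]]}}

```text
time_s: 4.15
ee_pos: [0.4481, -0.2955, 0.0145]
tool_rot: [180.0, -0.0, 20.8]
contact_force: [-0.1, -0.5, -1.0]
finger_gap: 0.0115
finger_force: 40.0
```

Request:
{"api": "arm_command", "payload": {"rows": [[[0, 0, 0.03, 0, 1], [0, 0, 0.07, 0, 1], [0, 0, 0.1, 0, 1], [0.01, 0.04, 0.1, -5, 1], [0.02, 0.08, 0.1, -9.9, 1], [0.02, 0.12, 0.1, -9.9, 1], [0.02, 0.16, 0.1, -9.9, 1], [0.02, 0.2, 0.1, -9.9, 1]]]}}

```text
time_s: 4.95
ee_pos: [0.4672, -0.094, 0.1141]
tool_rot: [-180.0, 0.1, 10.9]
contact_force: [0.6, -0.4, -2.2]
finger_gap: 0.0115
finger_force: 40.0
```

Request:
{"api": "arm_command", "payload": {"rows": [[[0, 0.04, 0, 0, 1], [0, 0.08, 0, 0, 1], [0, 0.12, 0, 0, 1], [0, 0.143, 0, 0, 1], [0, 0.143, 0, 0, 1], [0, 0.143, 0, 0, 1]]]}}

```text
time_s: 5.55
ee_pos: [0.4674, 0.0476, 0.1141]
tool_rot: [180.0, 0.1, 11.0]
contact_force: [-0.9, 0.3, -2.3]
finger_gap: 0.0119
finger_force: 40.0
```

Run:
```python
from h import *
np.set_printoptions(precision=4,suppress=True)
s=bot.sense();print(s['time_s'],s['ee_pos'],s['tool_rot'],s['contact_force'],s['finger_gap'])
im,d,K,D,M=cam('wrist'); save('w2.png',im); W=cloud(d,K,D,M); np.save('w2.npy',W)
def rect(m,n):
    P=W[m]; r=cv2.minAreaRect((P[:,:2]*1000).astype(np.float32)) if len(P) else 0; print(n,len(P),np.median(P[:,2]),r)
z=W[...,2]; nb=(abs(W[...,0]-.573)<.025)&(abs(W[...,1]-.068)<.03)
rect(nb&(abs(z-.093)<.004),'post')
rect((abs(z-.052)<.004)&(abs(W[...,0]-.573)<.1)&(abs(W[...,1]-.068)<.11),'board')
```

```text
5.55 [0.4674 0.0476 0.1141] [179.9935   0.0934  10.9596] [-0.9322  0.2639 -2.2796] 0.01191937523632821
post 4508 0.0930190080829029 ((575.453857421875, 68.96224975585938), (28.66665267944336, 28.236356735229492), 11.025124549865723)
board 38743 0.0519996523655325 ((564.18701171875, 71.2938461303711), (82.62317657470703, 160.63009643554688), 11.009307861328125)
```

View pics/w2.png

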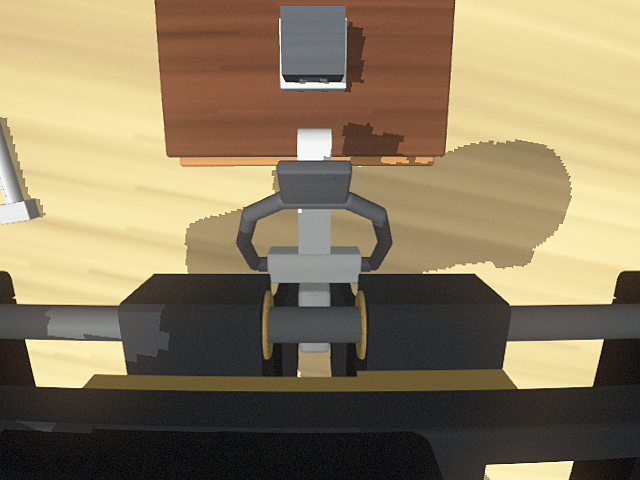

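The held pin's nose is at (314,130) and the post top is centred at (313,45), so they are close to lined up. I'll measure the remaining offset in this one picture.

Run:
```python
from h import *
np.set_printoptions(precision=4,suppress=True)
W=np.load('w2.npy'); a=np.radians(11.0); Rm=np.array([[np.cos(a),np.sin(a)],[-np.sin(a),np.cos(a)]])
L=(W[...,:2]-[.5755,.0690])@Rm.T*1000; z=W[...,2]*1000   # press axes about the post middle
def row(v,u0,u1,zlo,zhi):
    m=(z[v,u0:u1]>zlo)&(z[v,u0:u1]<zhi); q=L[v,u0:u1][m]
    if len(q): print(v,'x %.1f y %.1f..%.1f mid %.2f z %.1f'%(np.median(q[:,0]),q[:,1].min(),q[:,1].max(),(q[:,1].min()+q[:,1].max())/2,np.median(z[v,u0:u1][m])))
for v in (30,50,65): row(v,260,370,89,97)
for v in (128,131,135,142,150,156,212,225,238): row(v,285,345,118,142)
for v in (255,265,275): row(v,255,375,118,142)
```

```text
30 x 4.2 y -13.6..13.6 mid 0.00 z 93.0
50 x -3.9 y -13.7..13.7 mid -0.00 z 93.0
65 x -10.1 y -13.8..13.7 mid -0.01 z 93.1
128 x -37.8 y -6.3..5.2 mid -0.58 z 130.5
131 x -38.9 y -6.3..5.2 mid -0.55 z 132.8
135 x -40.3 y -6.2..5.1 mid -0.57 z 134.2
142 x -42.7 y -6.2..5.1 mid -0.54 z 135.2
150 x -45.4 y -6.2..5.5 mid -0.39 z 135.2
156 x -47.5 y -6.2..5.5 mid -0.38 z 135.6
212 x -67.8 y -6.1..5.4 mid -0.33 z 135.3
225 x -72.6 y -6.1..5.4 mid -0.34 z 135.5
238 x -77.6 y -6.1..5.5 mid -0.29 z 135.4
255 x -84.3 y -22.3..21.2 mid -0.58 z 135.3
265 x -88.3 y -23.4..22.0 mid -0.70 z 135.3
275 x -92.3 y -16.9..16.4 mid -0.27 z 135.5
```

Request:
{"api": "arm_command", "payload": {"rows": [[[0, 0.0005, -0.02, 0, 1], [0, 0.0005, -0.04, 0, 1], [0, 0.0005, -0.0533, 0, 1], [0, 0.0005, -0.0533, 0, 1], [0, 0.0005, -0.0533, 0, 1]]]}}

```text
time_s: 6.1
ee_pos: [0.4682, 0.0471, 0.0613]
tool_rot: [180.0, 0.0, 10.8]
contact_force: [-0.0, -0.3, -0.8]
finger_gap: 0.0116
finger_force: 40.0
```

Request:
{"api": "arm_command", "payload": {"rows": [[[0.0049, 0.00095, 0, 0, 1], [0.0098, 0.0019, 0, 0, 1], [0.0147, 0.00285, 0, 0, 1], [0.0177, 0.0034, 0, 0, 1], [0.0177, 0.0034, 0, 0, 1], [0.0177, 0.0034, 0, 0, 1]]]}}

```text
time_s: 6.7
ee_pos: [0.4857, 0.0514, 0.0612]
tool_rot: [-180.0, 0.0, 10.9]
contact_force: [0.4, -0.6, -2.4]
finger_gap: 0.0117
finger_force: 40.0
```

Request:
{"api": "arm_command", "payload": {"rows": [[[0.001, 0.0002, -0.0004, 0, 1], [0.002, 0.0004, -0.0004, 0, 1], [0.003, 0.0006, -0.0004, 0, 1], [0.004, 0.0008, -0.0004, 0, 1], [0.005, 0.001, -0.0004, 0, 1], [0.006, 0.0012, -0.0004, 0, 1], [0.007, 0.0014, -0.0004, 0, 1], [0.008, 0.0016, -0.0004, 0, 1]]]}}

```text
time_s: 7.5
ee_pos: [0.4939, 0.053, 0.0609]
tool_rot: [180.0, 0.0, 10.9]
contact_force: [0.1, -0.1, -2.4]
finger_gap: 0.0118
finger_force: 40.0
```

```bash
cat > m.py <<'E'
from h import *
s=bot.sense();print(s['time_s'],s['ee_pos'].round(4),s['tool_rot'].round(2),s['contact_force'].round(2),s['moment'].round(2))
im,d,K,D,M=cam('wrist'); save('wl.png',im); W=cloud(d,K,D,M)
a=np.radians(11.0); Rm=np.array([[np.cos(a),np.sin(a)],[-np.sin(a),np.cos(a)]])
L=(W[...,:2]-[.5755,.0690])@Rm.T*1000; z=W[...,2]*1000
p=(abs(z-93)<3)&(abs(L[...,0])<20)&(abs(L[...,1])<20); q=L[p]; print('post x %.1f..%.1f y %.1f..%.1f'%(*np.percentile(q[:,0],[1,99]),*np.percentile(q[:,1],[1,99])), np.median(z[p]))
for v in range(100,240,10):
    m=(abs(z[v]-82)<3)&(abs(L[v,:,1])<9); q=L[v][m]
    if m.sum()>10: print(v,'x %.1f y %.1f..%.1f mid %.2f z %.1f'%(np.median(q[:,0]),q[:,1].min(),q[:,1].max(),(q[:,1].min()+q[:,1].max())/2,np.median(z[v][m])))
E
python3 m.py
```

```text
7.5 [0.4939 0.053  0.0609] [180.     0.    10.91] [ 0.13 -0.14 -2.41] [-0.05  0.06 -0.01]
post x -13.5..13.9 y -13.7..13.7 93.04424966970711
140 x -15.0 y -6.0..4.9 mid -0.55 z 82.0
150 x -18.4 y -6.0..5.6 mid -0.23 z 82.1
160 x -21.9 y -6.1..5.7 mid -0.23 z 82.2
210 x -40.0 y -5.8..5.6 mid -0.09 z 82.1
220 x -43.7 y -5.8..5.6 mid -0.10 z 82.3
230 x -47.5 y -5.9..5.7 mid -0.11 z 82.2
```

Request:
{"api": "arm_command", "payload": {"rows": [[[0.002, 0.0005, -0.0001, 0, 1], [0.004, 0.0009, -0.0001, 0, 1], [0.006, 0.0013, -0.0001, 0, 1], [0.008, 0.0017, -0.0001, 0, 1], [0.01, 0.0021, -0.0001, 0, 1], [0.012, 0.0025, -0.0001, 0, 1], [0.014, 0.0029, -0.0001, 0, 1], [0.016, 0.0033, -0.0001, 0, 1]]]}}

```text
time_s: 8.35
ee_pos: [0.51, 0.0563, 0.0607]
tool_rot: [-180.0, -0.0, 10.9]
contact_force: [0.5, 0.6, -2.3]
finger_gap: 0.0118
finger_force: 40.0
```

Request:
{"api": "arm_command", "payload": {"rows": [[[0.002, 0.0004, 0, 0, 1], [0.004, 0.0008, 0, 0, 1], [0.006, 0.0012, 0, 0, 1], [0.008, 0.0016, 0, 0, 1], [0.01, 0.002, 0, 0, 1], [0.012, 0.0024, 0, 0, 1], [0.014, 0.0028, 0, 0, 1], [0.016, 0.0032, 0, 0, 1]]]}}

```text
time_s: 9.15
ee_pos: [0.526, 0.0595, 0.0607]
tool_rot: [-180.0, 0.0, 10.9]
contact_force: [-0.8, -0.8, -2.7]
finger_gap: 0.0117
finger_force: 40.0
```

Request:
{"api": "arm_command", "payload": {"rows": [[[0.001, 0.0002, 0, 0, 1], [0.002, 0.0004, 0, 0, 1], [0.003, 0.0006, 0, 0, 1], [0.004, 0.0008, 0, 0, 1], [0.005, 0.001, 0, 0, 1], [0.006, 0.0012, 0, 0, 1]]]}}

```text
time_s: 9.75
ee_pos: [0.5319, 0.0607, 0.0608]
tool_rot: [180.0, -0.0, 10.9]
contact_force: [-0.6, 0.2, -1.6]
finger_gap: 0.0118
finger_force: 40.0
```

```bash
python3 m.py
python3 - <<'E'
import cv2
im=cv2.imread('pics/wl.png'); cv2.imwrite('pics/w3.png',im)
E
```

```text
9.75 [0.5319 0.0607 0.0608] [180.    -0.    10.91] [-0.6   0.24 -1.57] [-0.02  0.06  0.02]
post x -13.7..13.0 y -13.6..13.9 93.03902072809007
130 x 27.3 y -5.7..5.7 mid -0.04 z 79.4
140 x 23.8 y -5.7..5.6 mid -0.04 z 82.0
150 x 20.4 y -5.7..6.0 mid 0.15 z 82.0
160 x 16.9 y -5.7..6.0 mid 0.14 z 82.1
```

View pics/w3.png

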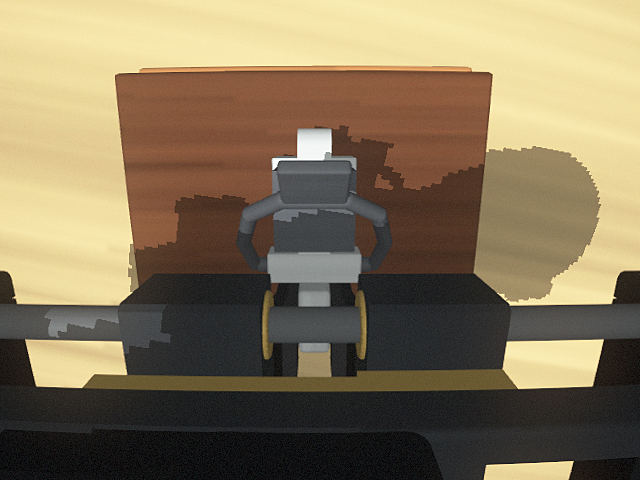

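The nose has come out at the far side, at (314,130), and the head at (314,265) is about 3–4 mm short of the post.

Request:
{"api": "arm_command", "payload": {"rows": [[[0.0005, 0.0001, 0, 0, 1], [0.001, 0.0002, 0, 0, 1], [0.0015, 0.0003, 0, 0, 1], [0.002, 0.0004, 0, 0, 1], [0.0025, 0.0005, 0, 0, 1], [0.003, 0.0006, 0, 0, 1]]]}}

```text
time_s: 10.4
ee_pos: [0.5348, 0.0613, 0.0607]
tool_rot: [180.0, 0.0, 10.9]
contact_force: [-1.1, 0.1, -2.4]
finger_gap: 0.0114
finger_force: 40.0
```

Request:
{"api": "arm_command", "payload": {"rows": [[[0.0003, 0, 0, 0, 1], [0.0006, 0.0001, 0, 0, 1], [0.0009, 0.0002, 0, 0, 1]]]}}

```text
time_s: 10.7
ee_pos: [0.5357, 0.0615, 0.0607]
tool_rot: [180.0, 0.0, 10.9]
contact_force: [0.2, 0.5, -2.2]
finger_gap: 0.0114
finger_force: 40.0
```

Request:
{"api": "arm_command", "payload": {"rows": [[[0.0004, 0.0001, 0, 0, 1], [0.0008, 0.0002, 0, 0, 1], [0.0012, 0.0002, 0, 0, 1]]]}}

```text
time_s: 11.0
ee_pos: [0.5359, 0.0614, 0.0605]
tool_rot: [180.0, 0.1, 10.9]
contact_force: [-3.4, 0.9, -0.5]
finger_gap: 0.011
finger_force: 40.0
```

Request:
{"api": "arm_command", "payload": {"rows": [[[0.0003, 0.0001, 0, 0, 1], [0.0006, 0.0001, 0, 0, 1], [0.0006, 0.0001, 0, 0, 1]]]}}

```text
time_s: 11.3
ee_pos: [0.5359, 0.0614, 0.0604]
tool_rot: [180.0, 0.2, 10.9]
contact_force: [-5.3, 0.1, -0.1]
finger_gap: 0.0117
finger_force: 40.0
```

Request:
{"api": "arm_command", "payload": {"rows": [[[0.0004, 0.0001, 0, 0, 1], [0.0008, 0.0002, 0, 0, 1], [0.0012, 0.0003, 0, 0, 1], [0.0012, 0.0003, 0, 0, 1]]]}}

```text
time_s: 11.7
ee_pos: [0.536, 0.0613, 0.0603]
tool_rot: [180.0, 0.3, 10.9]
contact_force: [-8.1, 0.3, 1.8]
finger_gap: 0.0115
finger_force: 40.0
```

```bash
python3 m.py
```

```text
11.7 [0.536  0.0613 0.0603] [179.97   0.35  10.87] [-8.06  0.31  1.82] [0.06 2.11 0.11]
post x -13.8..13.2 y -13.5..14.0 93.07197527251924
140 x 28.1 y -5.9..5.8 mid -0.07 z 81.0
150 x 24.6 y -5.9..6.1 mid 0.09 z 81.7
160 x 21.1 y -5.6..5.8 mid 0.12 z 81.5
```

Request:
{"api": "arm_command", "payload": {"rows": [[[-0.0018, -0.0004, 0.0002, 0, 1], [-0.0018, -0.0004, 0.0002, 0, 1], [-0.0018, -0.0004, 0.0002, 0, 0], [-0.0018, -0.0004, 0.0002, 0, 0], [-0.0018, -0.0004, 0.0002, 0, 0], [-0.0018, -0.0004, 0.0002, 0, 0], [-0.0018, -0.0004, 0.0002, 0, 0], [-0.0018, -0.0004, 0.0002, 0, 0]]]}}

```text
time_s: 12.55
ee_pos: [0.5372, 0.0618, 0.0611]
tool_rot: [-180.0, -0.0, 10.9]
contact_force: [0.2, -0.2, 0.3]
finger_gap: 0.0515
finger_force: 0.0
```

Request:
{"api": "arm_command", "payload": {"rows": [[[0, 0, 0.03, 0, 0], [0, 0, 0.06, 0, 0], [0, 0, 0.09, 0, 0], [0, 0, 0.12, 0, 0.5], [0, 0, 0.12, 0, 1], [0, 0, 0.12, 0, 1], [0, 0, 0.12, 0, 1], [0, 0, 0.12, 0, 1]]]}}

```text
time_s: 13.35
ee_pos: [0.5362, 0.0614, 0.1796]
tool_rot: [180.0, 0.2, 10.9]
contact_force: [-1.1, -0.4, -0.3]
finger_gap: 0.0513
finger_force: 0.0
```

Run:
```python
from h import *
s=bot.sense();print(s['time_s'],s['ee_pos'].round(4),s['tool_rot'].round(2),s['finger_gap'])
im,d,K,D,M=cam('wrist'); save('w4.png',im); W=cloud(d,K,D,M); np.save('w4.npy',W)
a=np.radians(11.0); Rm=np.array([[np.cos(a),np.sin(a)],[-np.sin(a),np.cos(a)]])
L=(W[...,:2]-[.5755,.0690])@Rm.T*1000; z=W[...,2]*1000
# pin frame: x + 14, z - 76
x=L[...,0]+14; zz=z-76; y=L[...,1]
t=(abs(y)<6)&(zz>25)&(zz<75)&(x>0)&(x<60); q=np.c_[x[t],zz[t]]
print('tab',len(q),'x',np.percentile(q[:,0],[1,50,99]),'z',np.percentile(q[:,1],[1,50,99]),np.polyfit(q[:,0],q[:,1],1))
n=(abs(y)<5)&(abs(zz-5)<3)&(x>29)&(x<60); print('nose',x[n].max(),n.sum())
h=(abs(abs(y)-14)<3)&(abs(zz-6)<3)&(x<5)&(x>-25); print('head x',np.percentile(x[h],[2,98]),'z',np.median(zz[h]))
p=(abs(zz-17)<2)&(abs(y)<16)&(x>-5)&(x<32); print('post',np.percentile(x[p],[1,99]),np.percentile(y[p],[1,99]))
```

```text
13.35 [0.5362 0.0614 0.1796] [1.7998e+02 1.5000e-01 1.0900e+01] 0.051336098820309754
tab 503 x [20.54859122 27.58217688 33.5951477 ] z [41.07520794 51.13466926 56.1275416 ] [ 1.10616015 19.6277347 ]
nose 45.246716574493455 288
head x [-11.85323987  -1.05799666] z 4.754946343870813
post [1.10275104e-02 2.75030134e+01] [-13.44825269  14.11890286]
```

View pics/w4.png

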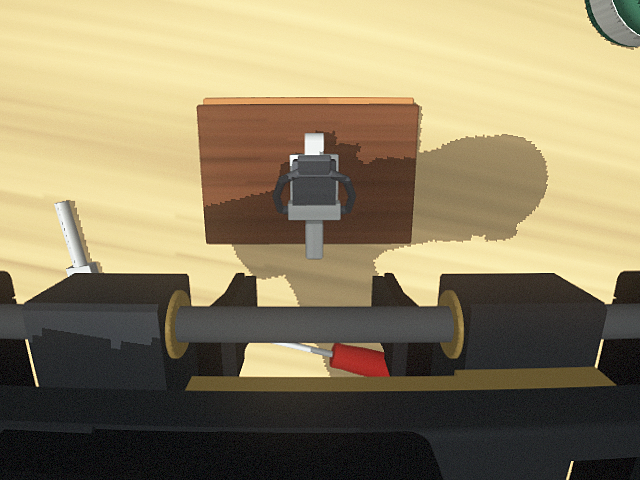

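The pin is home: the head spans pin x −12 to about 0, the nose is at about 45–46, and the ring stands open with its tab at (316,165). Next I close the fingers and move above the tab.

Request:
{"api": "arm_command", "payload": {"rows": [[[0.0452, 0.0088, 0, 0, 1], [0.0452, 0.0088, -0.01, 0, 1], [0.0452, 0.0088, -0.02, 0, 1], [0.0452, 0.0088, -0.0286, 0, 1], [0.0452, 0.0088, -0.0286, 0, 1], [0.0452, 0.0088, -0.0286, 0, 1], [0.0452, 0.0088, -0.0286, 0, 1], [0.0452, 0.0088, -0.0286, 0, 1]]], "grip_force": 20}}

```text
time_s: 14.2
ee_pos: [0.5823, 0.0706, 0.1531]
tool_rot: [-180.0, -0.1, 10.9]
contact_force: [-0.8, -0.6, 0.1]
finger_gap: 0.0007
finger_force: 0.0
```

Request:
{"api": "arm_command", "payload": {"rows": [[[0, 0, 0, 0, 1], [0, 0, 0, 0, 1], [0, 0, 0, 0, 1], [0, 0, 0, 0, 1]]]}}

```text
time_s: 14.6
ee_pos: [0.5821, 0.0705, 0.1524]
tool_rot: [-180.0, -0.0, 10.9]
contact_force: [0.3, -0.3, 0.5]
finger_gap: 0.0002
finger_force: 0.0
```

Request:
{"api": "arm_command", "payload": {"rows": [[[0, 0, -0.012, 0, 1], [0, 0, -0.0224, 0, 1], [0, 0, -0.0254, 0, 1], [0.0024, 0.0005, -0.0274, 0, 1], [0.0048, 0.0009, -0.0293, 0, 1], [0.0077, 0.0015, -0.0318, 0, 1], [0.0105, 0.002, -0.0343, 0, 1], [0.0105, 0.002, -0.0343, 0, 1]]]}}

```text
time_s: 15.4
ee_pos: [0.593, 0.0725, 0.1177]
tool_rot: [180.0, 0.0, 10.9]
contact_force: [-1.1, -0.2, -0.2]
finger_gap: 0.0005
finger_force: 0.1
```

Run:
```python
from h import *
s=bot.sense();print(s['ee_pos'].round(4),s['contact_force'].round(2))
im,d,K,D,M=cam('wrist'); im2=cam('scene')[0]
c=cv2.resize(im2[190:270,300:400],(500,400),interpolation=cv2.INTER_CUBIC)
save('w5.png',np.hstack([cv2.resize(im[60:400,170:470],(300,400)),c]))
```

```text
[0.593  0.0725 0.1177] [-1.08 -0.17 -0.23]
```

View pics/w5.png

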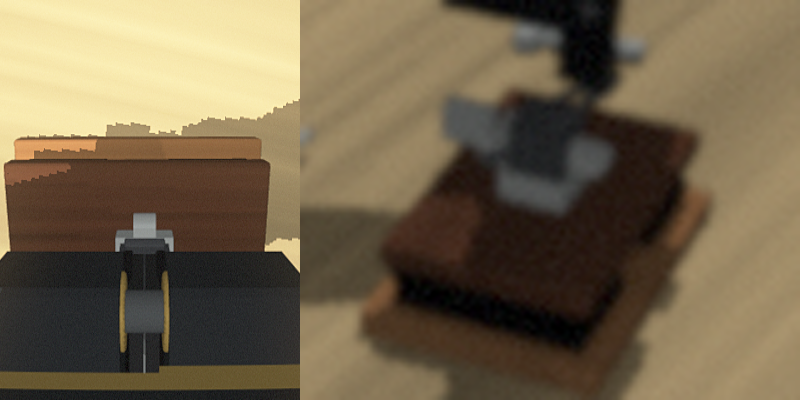

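The fingertips (left crop, about (145,300)) are right behind the tab, whose end shows at (145,245). The ring is following, so I continue along the arc.

Request:
{"api": "arm_command", "payload": {"rows": [[[0.0026, 0.0005, -0.0026, 0, 1], [0.0052, 0.001, -0.0052, 0, 1], [0.0076, 0.0015, -0.0084, 0, 1], [0.0101, 0.002, -0.0116, 0, 1], [0.013, 0.0025, -0.014, 0, 1], [0.0159, 0.0031, -0.0165, 0, 1], [0.0181, 0.0035, -0.0198, 0, 1], [0.0203, 0.0039, -0.023, 0, 1]]]}}

```text
time_s: 16.3
ee_pos: [0.6132, 0.0764, 0.0948]
tool_rot: [-180.0, -0.0, 10.9]
contact_force: [-0.7, -0.3, 0.9]
finger_gap: 0.0006
finger_force: 0.1
```

```bash
cat > t.py <<'E'
from h import *
s=bot.sense();print(s['time_s'],s['ee_pos'].round(4),s['contact_force'].round(2))
im,d,K,D,M=cam('wrist'); save('wl.png',im); W=cloud(d,K,D,M)
a=np.radians(11.0); Rm=np.array([[np.cos(a),np.sin(a)],[-np.sin(a),np.cos(a)]])
e=(s['ee_pos'][:2]-[.5618,.0663])@Rm.T*1000; print('TCP pin X %.1f Y %.1f z %.1f'%(*e,s['ee_pos'][2]*1000-76))
L=(W[...,:2]-[.5618,.0663])@Rm.T*1000; z=W[...,2]*1000-76
for v in range(60,330,4):
    m=(abs(L[v,:,1])<12)&(z[v]>-18)&(z[v]<20)&(L[v,:,0]>25)&(L[v,:,0]<80); q=L[v][m]
    if m.sum()>5: print(v,m.sum(),'x %.1f y %.1f..%.1f z %.1f'%(np.median(q[:,0]),q[:,1].min(),q[:,1].max(),np.median(z[v][m])))
E
python3 t.py
```

```text
16.3 [0.6132 0.0764 0.0948] [-0.69 -0.26  0.92]
TCP pin X 52.4 Y 0.1 z 18.8
276 17 x 62.2 y -4.3..5.0 z 19.3
```

Request:
{"api": "arm_command", "payload": {"rows": [[[0.0025, 0.0005, -0.0027, 0, 1], [0.005, 0.001, -0.0053, 0, 1], [0.0057, 0.0011, -0.0078, 0, 1], [0.0059, 0.0011, -0.01, 0, 1], [0.0059, 0.0011, -0.012, 0, 1], [0.0059, 0.0011, -0.0138, 0, 1]]]}}

```text
time_s: 16.95
ee_pos: [0.6205, 0.0778, 0.0832]
tool_rot: [180.0, -0.3, 11.0]
contact_force: [-0.1, 0.8, 8.8]
finger_gap: 0.0002
finger_force: 4.3
```

Request:
{"api": "arm_command", "payload": {"rows": [[[0, 0, -0.0015, 0, 1], [0, 0, -0.003, 0, 1]]]}}

```text
time_s: 17.15
ee_pos: [0.6215, 0.0781, 0.0812]
tool_rot: [180.0, -0.4, 11.0]
contact_force: [1.0, 0.9, 9.1]
finger_gap: 0.0002
finger_force: 4.7
```

Request:
{"api": "arm_command", "payload": {"rows": [[[-0.0005, -0.0001, -0.0015, 0, 1], [-0.001, -0.0002, -0.003, 0, 1]]]}}

```text
time_s: 17.35
ee_pos: [0.6221, 0.0783, 0.0791]
tool_rot: [180.0, -0.6, 11.0]
contact_force: [2.8, 0.0, 10.4]
finger_gap: 0.0006
finger_force: 4.9
```

Request:
{"api": "arm_command", "payload": {"rows": [[[-0.0003, -0.0001, -0.0015, 0, 1], [-0.0005, -0.0001, -0.003, 0, 1]]]}}

```text
time_s: 17.55
ee_pos: [0.6223, 0.0784, 0.0762]
tool_rot: [180.0, -0.7, 11.0]
contact_force: [4.1, 0.8, 7.6]
finger_gap: 0.0002
finger_force: 3.5
```

Request:
{"api": "arm_command", "payload": {"rows": [[[0, 0, -0.0015, 0, 1], [0, 0, -0.003, 0, 1]]]}}

```text
time_s: 17.75
ee_pos: [0.6185, 0.0776, 0.0704]
tool_rot: [-180.0, -0.2, 10.9]
contact_force: [-0.6, 0.3, 0.3]
finger_gap: 0.0001
finger_force: 0.1
```

Request:
{"api": "arm_command", "payload": {"rows": [[[0, 0, -0.0015, 0, 1], [0, 0, -0.003, 0, 1], [0, 0, -0.003, 0, 1]]]}}

```text
time_s: 18.05
ee_pos: [0.6173, 0.0772, 0.0661]
tool_rot: [180.0, 0.0, 10.9]
contact_force: [1.0, -0.6, 2.7]
finger_gap: 0.0006
finger_force: 1.5
```

Request:
{"api": "arm_command", "payload": {"rows": [[[0.002, 0.0004, 0.002, 0, 1], [0.004, 0.0008, 0.01, 0, 1], [0.004, 0.0008, 0.03, 0, 1], [0, 0, 0.06, 0, 1], [-0.03, -0.006, 0.1, 0, 1], [-0.07, -0.014, 0.12, 0, 1], [-0.08, -0.016, 0.12, 0, 1], [-0.08, -0.016, 0.12, 0, 1]]]}}

```text
time_s: 18.85
ee_pos: [0.5359, 0.0609, 0.1872]
tool_rot: [-180.0, -0.0, 10.9]
contact_force: [0.5, -0.2, -0.4]
finger_gap: 0.0005
finger_force: 0.0
```

```bash
python3 t.py; cp pics/wl.png pics/w6.png
python3 - <<'E'
from h import *
im=cam('top')[0]; im2=cam('scene')[0]; 
c=cv2.resize(im2[180:280,290:410],(400,333),interpolation=cv2.INTER_CUBIC)
w=cv2.imread('pics/w6.png')[80:330,180:460,::-1]
save('w7.png',np.hstack([cv2.resize(w,(373,333)),c]))
E
```

```text
18.85 [0.5359 0.0609 0.1872] [ 0.49 -0.21 -0.36]
TCP pin X -26.5 Y -0.4 z 111.2
112 25 x 59.4 y -8.1..8.5 z -7.0
116 25 x 56.7 y -8.1..8.5 z -6.6
120 25 x 54.0 y -8.1..8.5 z -6.4
124 25 x 51.3 y -8.1..8.6 z -5.8
128 25 x 48.6 y -8.1..8.5 z -5.7
132 33 x 45.9 y -10.9..11.4 z -0.5
136 35 x 43.2 y -11.5..12.0 z 3.2
140 22 x 40.6 y -11.6..11.4 z 5.5
144 18 x 38.0 y -5.1..6.2 z 5.6
148 18 x 35.3 y -5.2..6.3 z 5.1
152 18 x 32.7 y -5.2..6.3 z 5.9
156 34 x 30.0 y -11.8..11.7 z 4.9
160 37 x 28.0 y -11.5..12.0 z 16.3
164 36 x 25.5 y -11.5..11.9 z 17.3
```

View pics/w7.png

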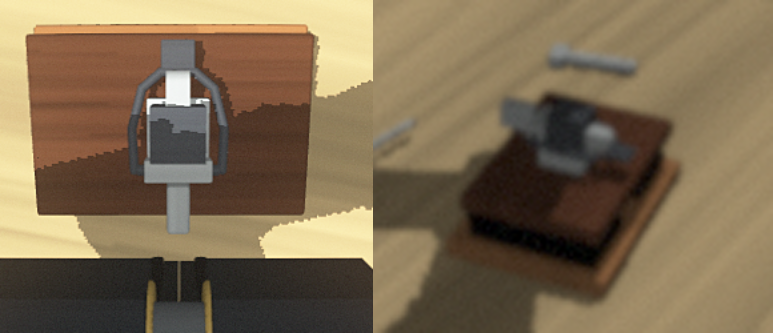

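The ring has snapped on and stayed down: the tab at (178,55) sits 6–7 mm below the shank axis beyond the nose, and the head at (180,172) is against the post. The gripper is clear.

```bash
python3 -c "
from rig import bot
print(bot.sign_off())"
```

```text
the job is handed in; nothing more can be done
None
```

The glue press is locked: the linch pin's shoulder is home against the post, its ring is snapped over the nose and stayed there after I let go, and the highest force I read was about 10 N; the job is handed in at about 19 s.

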